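Click-set a length gauge and seat the workpiece against its stop

ROBOT

A 6-joint arm with a two-finger parallel gripper is mounted at the origin on a cart in front of the work surface, level with it; the furniture and walls round the work are solid. World frame = base frame: x ahead of the robot, y to its left, z up, the work surface at z = 0. Lengths are in m, angles in rad, forces in N, time in s.
With the tool pointing down it reaches from about 0.375 to 0.9 m from the base axis. Payload 3.1 kg.
Tool frame: the origin (TCP) lies between the finger pads; the fingertips stand 11 mm ahead of it and the grasp point (between the pads) lies 8 mm behind it; z points along the fingers, y is the direction in which the jaws open and shut (so a half turn about z gives the same grasp; the last joint's range is limited). The gripper opens to 85 mm and grips with 20 to 120 N. Pads are 22 mm wide; open, the fingers measure 114 mm over their backs; the gripper's body (76 mm by 85 mm) begins 54 mm behind the grasp point. The pads swing forward as they close: fully open they stand 13 mm farther back than shut.
Start: joints at [0.936, 0.527, 1.433, -0, 1.181, -0.178], TCP at [0.275, 0.561, 0.242] pointing down, gripper open.
Joint ranges: [-3.08, 3.08], [-0.75, 2.2], [0.22, 2.44], [-1.43, 4.57], [0, 2.65], [-2.85, 2.85]. Speed limits (rad/s): [2.79, 2.79, 3.14, 3.14, 3.14, 3.14].

INTERFACE

Orientations are given as a unit quaternion [x, y, z, w].
In Python, from station import manip gives the robot as it stands. The module is installed in compiled form; this text tells all that it offers.
- The arm moves only by the tool arm_command, never from a script. Its argument "rows" is a list of rows, each a list of 3 entries, a list of its own where there are three numbers: the shift along the world's x, y, z in mm, then the turn about the world's z in rad, then the closure, from -1 (fully open) to 1 (shut), so that 0 is half open. A call has 1 to 12 rows; each row shifts and turns the commanded pose from where the row before left it; what a row does not reach is not made up. A row lasts 1/8 s, in which the tool goes at most 62.5 mm and 10.7 degrees, less where a joint would pass 70% of its speed; a pose out of reach is approached as far as the arm can. A call with a gripper value outside its range is refused whole. The fingers move at their own pace and stop on an object; "squeeze" is the grip in N (left out, the last holds). Time passes only in rows, so rows that do not move let the fingers close. It gives the time, the measured TCP pose, the force and the opening at its end, in the units of the state.
- manip.sense(): the state, without advancing time (a new reading comes with each control period).
- manip.snapshot(name): name is "side" or "top"; returns the picture (384x512x3 uint8, blue, green, red); there is no depth.
- manip.get_calibration(name): a dict with "fovy" (degrees; the focal length in pixels is half the picture's height over the tangent of half this angle, whatever the lens; pixels are square), "cx", "cy" (the principal point, pixels), "R" (3x3) and "t" (3): a world point X has camera coordinates R X + t. Camera axes: x right, y down, z forward; pixel columns grow to the right and rows downward; lengths in m; the calibration is good to about 2 mm. A picture is of the moment at which its call begins. get_calibration takes no time and is no camera call.
- manip.sign_off(): hands the job in, once; it reports no verdict.
The state is a dict: "t": time; "q": joint angles; "qd": joint speeds; "tau": joint torques, N m; "tcp_pos": TCP position; "tool_rot": TCP orientation; "force": force on the tool from outside, world axes, zero at the start; "ft_torque": the same for the moment, N m; "finger_gap": opening from 0.0 (shut) to 1.0 (fully open).
Only numpy, scipy, OpenCV 4.12 (cv2) and the standard library are available. Lean on these libraries where they do the work, as an engineer would, in place of code of your own. Each camera call takes 0.05 s, during which the arm holds its last target.

TASK

Zero the length gauge by turning its round dial counter-clockwise until you feel it come up gently against its end stop, then turn it clockwise exactly five clicks from there, without running past the fifth. Then slide the wooden block along its channel until its end rests gently against the stop rod, and let go of everything. Do not force the dial against its end stop, do not ram the block into the rod, and leave the other things on the bench where they are.

Things in the scene. Friction and masses are not known exactly. Their poses are not given: they have to be found in the camera images.
- gauge: the fixed length gauge: aluminium base 88 mm (its x) x 210 mm (its y, from -120 to +90) x 22 mm; a grey gearbox (82 x 100 mm, y = -120 to -20 mm, top 62 mm above the underside) fills its -y end, an open channel its +y end. Origin: on the underside, 120 mm from its -y end; z up. Its place varies by several cm, its yaw by 0.2 rad.
- channel (a point): middle of the channel's floor, 34.5 mm along +y from the gauge's origin and 22 mm up: the channel runs along the gauge's y for 109 mm, 34 mm wide between two rails 12 mm high and 12 mm thick
- dial_grip (a point): point on the dial's vertical axis, 25 mm above the gearbox top, fixed to the gauge (does not turn). The dial is a black round fluted knob 44 mm in diameter, straight-sided from 5 to 39 mm above the gearbox top, to be gripped across at any yaw. It starts two to four clicks clockwise of zero.
- dial_top (a point): centre of the dial's top, 40 mm above the gearbox top (does not turn). Lines on the dial's top and side point at one of seven ticks on the plate below, 20 degrees apart; the two long ones are zero (the most counter-clockwise) and five.
- detent (a point): the dial's detent, hidden in the gearbox: 20 degrees (0.349 rad) of turn per click. Each click takes 0.1 to 0.3 N m to start; the torque then falls, reverses, and jumps back as the dial drops into the next notch. At zero there is 0.02 rad of play to the end stop, where torque climbs 6 N m per rad; a steady 0.4 N m that grows means the stop. Torque felt in a grip may sit off by 0.1 N m.
- home_pin: the dial's end stop pin, hidden in the gearbox, met when turning counter-clockwise from zero; it takes its load 30 mm from the dial's axis, and must not be loaded with more than 25 N (0.75 N m about the dial's axis)
- stop_rod: steel stop rod with a button 16 mm in diameter on its end, 18 mm above the channel floor, over the channel's middle line; origin at the centre of the button's free face, which looks along the gauge's +y; axes as the gauge's. At zero that face is 5 mm to the -y side of the gauge's origin; each click clockwise moves it 0.5 mm to +y, too little to tell clicks apart in one reading.
- block: loose wooden block 30 mm wide (its x), 60 mm long (its y), 34 mm tall, 0.12 kg, lying in the channel with 2 mm play each side, its near end 12 to 30 mm to the +y side of the gauge's origin; origin: centre of the underside, y along the channel away from the rod
- block_front (a point): centre of the block's end face that looks at the rod (18 mm above its underside)
- block_rear (a point): centre of the block's other end face, where it can be pushed (18 mm above its underside)
- glue_bottle: small white glue bottle, 34 mm across, 92 mm tall, standing; a bystander; origin at its underside
- house_block: little grey house-shaped block 34 x 40 x 44 mm; a bystander; origin at its underside
- weight_b: small ground steel weight 25 x 40 x 26 mm; a bystander; origin at its underside
- marker_red: marker pen lying down, 139 mm long, 18 mm thick; a bystander; origin at its underside

How it is judged:
On the way, in this order (a step that is already met when the one before it is completed fails the run):
1. the dial is turned back to zero (y of stop_rod in the frame of gauge below -0.0048 m), for 0.2 s.
2. the dial stands at the fifth click from zero (y of stop_rod in the frame of gauge between -0.0027 and -0.0023 m), for 0.2 s.
3. the block is slid up against the stop rod with the dial still at five (all of step 2 and y of block_front in the frame of stop_rod between -0.002 and 0.002 m), for 0.2 s.
At the end, for the whole second after the job is handed in: the stop rod is out by five clicks (2.5 mm, within 0.2 mm), the block lies flat in the channel with its front face within 2 mm of the rod's face, at rest (all of step 3 and z of block in the frame of gauge below 0.026 m and angle between block's own z axis and vertical below 0.06 rad and linear speed of block below 0.01 m/s); the robot touches nothing.
It fails at once if the dial's end stop is loaded with more than 25 N (contact force between home_pin and anything else above 25 N).
It fails at once if the dial is run past the fifth click (rod out by more than 2.8 mm from zero) (y of stop_rod in the frame of gauge above -0.0022 m).
It fails at once if the block is pressed on the stop rod with more than 25 N (contact force between block and stop_rod above 25 N).
It fails at once if a bystander is moved more than 3 cm (distance of any of glue_bottle, house_block, weight_b, marker_red from where it was at the start of the episode above 0.03 m).
It also fails if it takes over 70 s, if anything falls off the work surface, if the arm or the gripper's body presses on something with over 40 N, if the wrist force passes 120 N, or if a joint passes its speed limit or range.

## Working session

There is one attempt and no reset: what is moved stays moved. The work goes in short steps, Python scripts to look and compute and a tool call to move; the robot and the scene stay as the last step left them, time stands still between calls to the robot, and variables do not carry over. Pictures are saved under pics/ and viewed, and the job is handed in when it is done.

Besides the shell and the picture viewer there is one more tool, called after ">>>" as a command line: name --argument value ..., lists and objects as JSON in quotes. arm_command: Moves the arm, as the interface text tells. Its arguments: {"type":"object","properties":{"rows":{"type":"array","items":{"type":"array"}},"squeeze":{"type":"number"}},"required":["rows"]}

```bash
mkdir -p pics
python3 - <<'E'
from station import manip
import cv2
for n in("side","top"):
    im=manip.snapshot(n); cv2.imwrite(f"pics/{n}0.png",im); print(n,{k:(v.tolist() if hasattr(v,'tolist') else v) for k,v in manip.get_calibration(n).items()})
print(manip.sense())
E
```

```text
side {'fovy': 47.30021225109877, 'cx': 259.7291027416915, 'cy': 197.91473290980258, 'R': [[-0.823966171135413, -0.5666278003773823, -0.0035615535847009568], [-0.20607369860139851, 0.30550682295523607, -0.9296231558392563], [0.527838402893525, -0.7652440897957249, -0.3684943737203125]], 't': [0.6288199460953144, 0.09396050373489413, 0.8854067862983298]}
top {'fovy': 45.026180143782916, 'cx': 248.31010942532475, 'cy': 188.56342395484685, 'R': [[-0.022227540431510272, -0.9996612089774458, -0.01354266266718666], [-0.9962272012864252, 0.023283757196864478, -0.083601615222518], [0.08388861581515139, 0.01163331064439944, -0.9964072291086957]], 't': [0.3498075368044826, 0.5219233797912374, 1.0439491792023083]}
{'t': 0.1, 'q': array([ 9.36523858e-01,  5.28355257e-01,  1.43382636e+00, -3.66425836e-06,
        1.18137977e+00, -1.78487851e-01]), 'qd': array([-0.0014212 , -0.00268498, -0.00332345, -0.00053087,  0.00070119,
        0.00131529]), 'tau': array([ 6.51188966e-04, -4.43302059e+01, -1.78587502e+01, -2.09018062e-04,
        3.85218475e-03,  9.72538658e-06]), 'tcp_pos': array([0.2746847 , 0.56068694, 0.24142587]), 'tool_rot': array([ 2.25924042e-01,  9.74144424e-01, -9.04865331e-04, -3.87550098e-04]), 'force': array([ 0.02521552, -0.07263261, -0.39848644]), 'ft_torque': array([0.02641373, 0.0182951 , 0.03412184]), 'finger_gap': 0.9985600191888184}
```

View pics/side0.png

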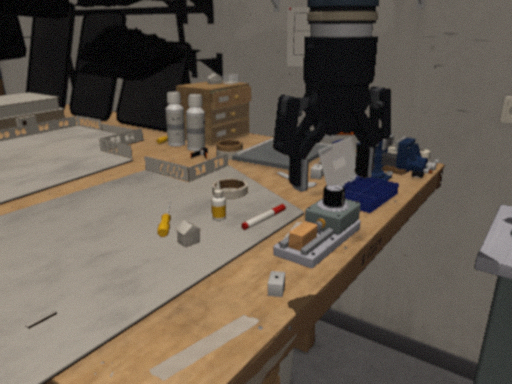

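View pics/top0.png

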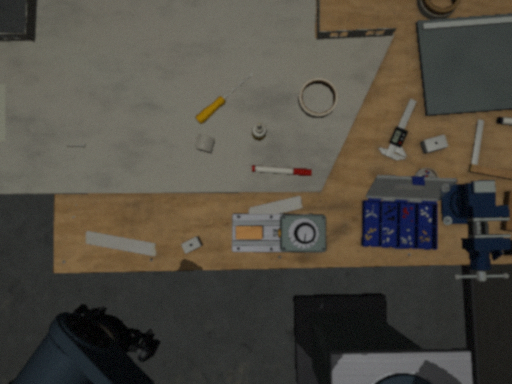

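The side view shows the gauge at about (320,230) with its dial at (333,193). The top view shows the dial at (304,232), the block at (250,233) and the channel running left, towards world +y. I'll zoom in.

Run:
```python
import cv2
a=cv2.imread("pics/top0.png")[200:265,220:340]; cv2.imwrite("pics/topz.png",cv2.resize(a,None,fx=6.5,fy=6.5,interpolation=cv2.INTER_CUBIC))
a=cv2.imread("pics/side0.png")[175:270,265:375]; cv2.imwrite("pics/sidez.png",cv2.resize(a,None,fx=6,fy=6,interpolation=cv2.INTER_CUBIC))
```

```text
(no output)
```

View pics/topz.png

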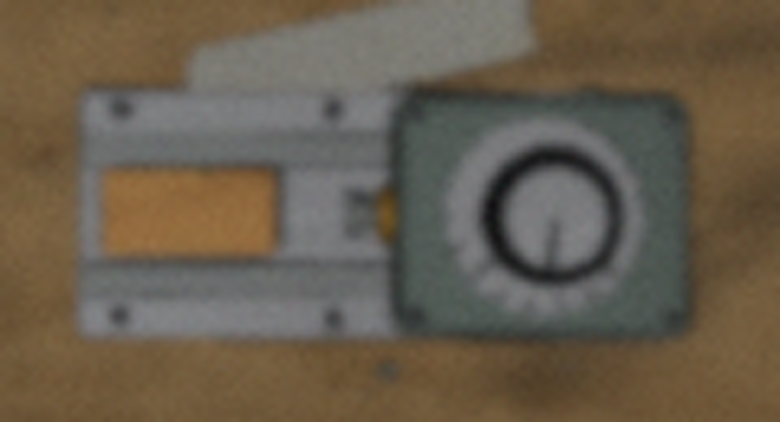

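View pics/sidez.png

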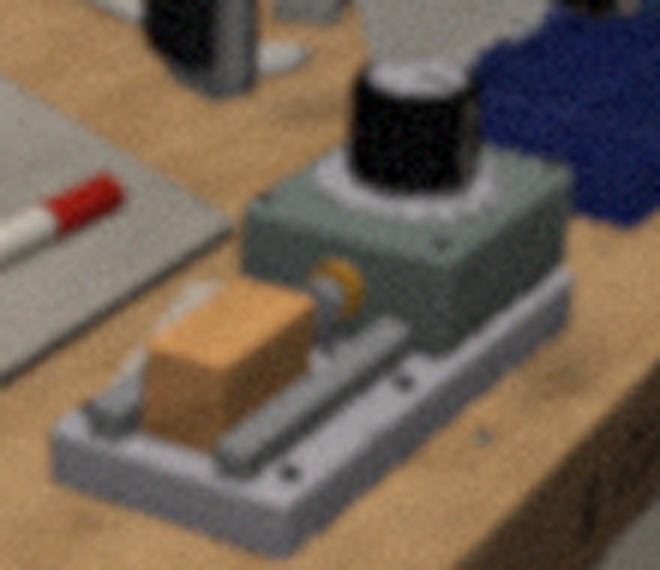

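```bash
cat > h.py <<'E'
import numpy as np,cv2
from station import manip
def K(n):
    c=manip.get_calibration(n); f=192/np.tan(np.radians(c["fovy"])/2); return f,c["cx"],c["cy"],np.array(c["R"]),np.array(c["t"])
def ray(n,u,v):
    f,cx,cy,R,t=K(n); d=R.T@np.array([(u-cx)/f,(v-cy)/f,1]); return -R.T@t,d/np.linalg.norm(d)
def onz(n,uv,z):
    o,d=ray(n,*uv); return o+d*(z-o[2])/d[2]
def proj(n,X):
    f,cx,cy,R,t=K(n); p=R@np.array(X)+t; return np.array([f*p[0]/p[2]+cx,f*p[1]/p[2]+cy])
def tri(a,b):
    o1,d1=ray("top",*a);o2,d2=ray("side",*b)
    s=np.linalg.lstsq(np.c_[d1,-d2],o2-o1,rcond=None)[0]; p,q=o1+s[0]*d1,o2+s[1]*d2
    return (p+q)/2,np.linalg.norm(p-q)
tz=lambda x,y:(220+(x+.5)/6.5-.5,200+(y+.5)/6.5-.5)
sz=lambda x,y:(265+(x+.5)/6-.5,175+(y+.5)/6-.5)
E
python3 - <<'E'
from h import *
np.set_printoptions(precision=4,suppress=True)
print("dial top",tri(tz(553,214),sz(417,75)))
print("dial top@.102",onz("top",tz(553,214),.102), onz("side",sz(417,75),.102))
print("gearbox corner front-left(+y,-x)",tri(tz(397,330),sz(440,262)))
print("block top corners",tri(tz(104,170),sz(150,335)),tri(tz(104,256),sz(222,368)),tri(tz(276,252),sz(312,302)),tri(tz(276,170),sz(235,284)))
# plan: gauge corners z=.022 
for p in [(82,92),(80,335)]: print("base",onz("top",tz(*p),.022))
for p in [(397,96),(690,98),(688,330),(394,330)]: print("gb",onz("top",tz(*p),.062))
for p in [(104,170),(104,256),(276,252),(276,170)]: print("blk",onz("top",tz(*p),.056))
E
```

```text
dial top (array([0.4265, 0.2195, 0.1027]), np.float64(0.0014469008849284707))
dial top@.102 [0.4271 0.2197 0.102 ] [0.4267 0.2173 0.102 ]
gearbox corner front-left(+y,-x) (array([0.3895, 0.2697, 0.0603]), np.float64(0.00201285004923357))
block top corners (array([0.4441, 0.3671, 0.0581]), np.float64(0.0018328238566335778)) (array([0.416 , 0.3684, 0.0551]), np.float64(0.0009158694494452616)) (array([0.416 , 0.3097, 0.0544]), np.float64(0.0008292085462829791)) (array([0.4442, 0.3091, 0.0533]), np.float64(0.001484814778929088))
base [0.4727 0.3762 0.022 ]
base [0.3874 0.3786 0.022 ]
gb [0.4677 0.2671 0.062 ]
gb [0.4648 0.1677 0.062 ]
gb [0.3866 0.1712 0.062 ]
gb [0.3887 0.2704 0.062 ]
blk [0.4449 0.3676 0.056 ]
blk [0.4156 0.3682 0.056 ]
blk [0.4157 0.3095 0.056 ]
blk [0.4435 0.3088 0.056 ]
```

>>> arm_command --rows '[[[19,-42.5,0],0,-1],[[19,-42.5,0],0,-1],[[19,-42.5,0],0,-1],[[19,-42.5,0],0,-1],[[19,-42.5,0],0,-1],[[19,-42.5,0],0,-1],[[19,-42.5,0],0,-1],[[19,-43.5,0],0,-1],[[0,0,-30],0,-1],[[0,0,-30],0,-1],[[0,0,0],0,-1],[[0,0,0],0,-1]]' --squeeze 50

```text
t: 1.6
tcp_pos: [0.4275, 0.2204, 0.1829]
tool_rot: [0.226, 0.974, 0.0, 0.0]
force: [0.1, -0.1, 0.2]
finger_gap: 1.001
```

>>> arm_command --rows '[[[-0.7,-1.2,-30],0,-1],[[0,0,-30],0,-1],[[0,0,-20],0,-1],[[0,0,-20],0,-1],[[0,0,0],0,-1],[[0,0,0],0,-1]]'

```text
t: 2.35
tcp_pos: [0.4273, 0.2194, 0.0834]
tool_rot: [0.226, 0.974, 0.001, 0.001]
force: [0.1, -0.6, 0.2]
finger_gap: 0.997
```

```bash
cat > look.py <<'E'
import sys
from h import *
n=sys.argv[1]
a=manip.snapshot("side")[160:250,280:390]; b=manip.snapshot("top")[200:265,260:345]
a=cv2.resize(a,(440,360),interpolation=cv2.INTER_CUBIC);b=cv2.resize(b,(340,260),interpolation=cv2.INTER_CUBIC)
b=cv2.copyMakeBorder(b,0,100,0,0,cv2.BORDER_CONSTANT)
cv2.imwrite(f"pics/{n}.png",np.hstack([a,b]))
E
python3 look.py g1; python3 -c "
from station import manip;s=manip.sense();print(s['q'],s['ft_torque'],s['force'],s['tcp_pos'])"
```

```text
[ 2.41055170e-01  6.10232335e-01  1.92477079e+00 -5.07150503e-05
  6.03926494e-01 -8.74196591e-01] [-0.04581446 -0.01534786  0.06098709] [ 0.9489804  -0.04310369 -0.48706218] [0.42726342 0.21933292 0.08351139]
```

View pics/g1.png

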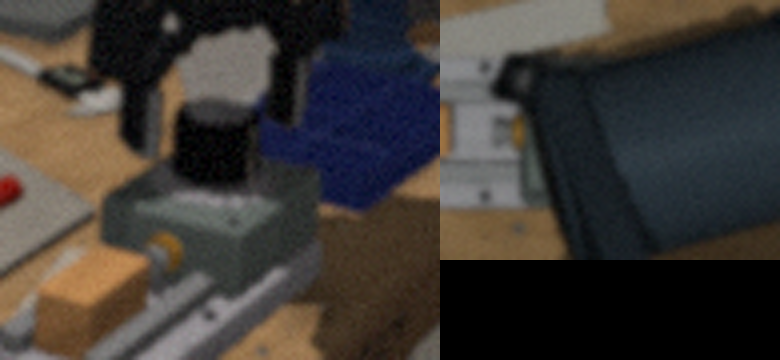

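The open fingers straddle the dial: pads at about (140,130) and (288,100), dial at (215,140). I'll close on it.

>>> arm_command --rows '[[[0,0,0],0,1],[[0,0,0],0,1],[[0,0,0],0,1],[[0,0,0],0,1],[[0,0,0],0,1],[[0,0,0],0,1],[[0,0,0],0,1],[[0,0,0],0,1]]' --squeeze 50

```text
t: 3.45
tcp_pos: [0.4265, 0.2191, 0.0829]
tool_rot: [0.226, 0.974, 0.0, 0.0]
force: [-0.8, -0.3, 4.9]
finger_gap: 0.503
```

```bash
cat > st.py <<'E'
from station import manip
import numpy as np
s=manip.sense();q=s['q'];x=s['tool_rot']
np.set_printoptions(precision=4,suppress=True)
print(round(s['t'],2),'q6',round(q[5],3),'yaw',round(q[0]-q[5],4),'T',s['ft_torque'],'F',s['force'],'p',s['tcp_pos'],'gap',round(s['finger_gap'],3))
E
python3 st.py
```

```text
3.45 q6 -0.874 yaw 1.1149 T [-0.0364  0.1347 -0.0276] F [-0.7555 -0.3001  4.8756] p [0.4265 0.2191 0.0829] gap 0.503
```

>>> arm_command --rows '[[[0,0,0],0.1,1],[[0,0,0],0.1,1]]'

```text
t: 3.7
tcp_pos: [0.4266, 0.2192, 0.0829]
tool_rot: [0.126, 0.992, 0.0, 0.0]
force: [-0.4, 1.0, 5.5]
finger_gap: 0.496
```

```bash
python3 st.py
```

```text
3.7 q6 -1.077 yaw 1.3182 T [ 0.261   0.1391 -0.0627] F [-0.4128  0.974   5.5052] p [0.4266 0.2192 0.0829] gap 0.496
```

>>> arm_command --rows '[[[0,0,0],0.075,1],[[0,0,0],0.075,1],[[0,0,0],0,1]]'

```text
t: 4.08
tcp_pos: [0.4266, 0.2193, 0.0829]
tool_rot: [0.053, 0.999, 0.0, 0.0]
force: [-0.6, 1.1, 4.8]
finger_gap: 0.503
```

```bash
python3 st.py
python3 - <<'E'
import cv2,numpy as np
a=cv2.imread("pics/top0.png")[214:252,284:326]
a=cv2.resize(a,None,fx=14,fy=14,interpolation=cv2.INTER_LANCZOS4); a=cv2.convertScaleAbs(a,alpha=1.7,beta=-60)
cv2.imwrite("pics/dialz.png",a)
E
```

```text
4.08 q6 -1.224 yaw 1.4651 T [0.2103 0.1763 0.0279] F [-0.6236  1.0926  4.7918] p [0.4266 0.2193 0.0829] gap 0.503
```

View pics/dialz.png

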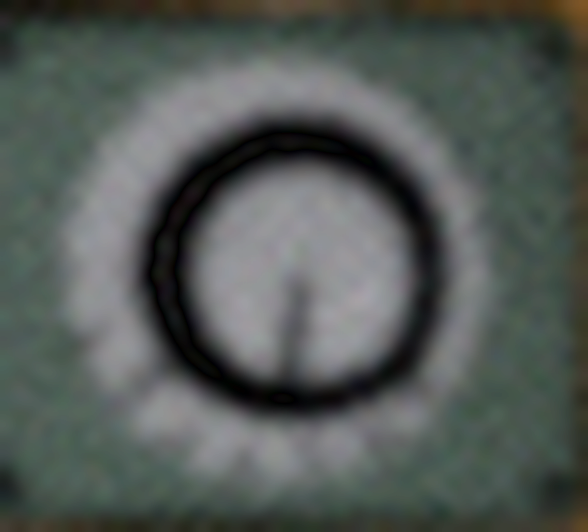

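The ticks sit at about 70, 50, 30, 10, -10, -30 and -50° left of straight down. The long ones are at (130,395) and (425,385). The pointer is at about +8°, the fourth tick, so the dial started three clicks from zero and should be at two now. I'll turn it slowly and check the torque as I go.

>>> arm_command --rows '[[[0,0,0],0.1,1],[[0,0,0],0.1,1],[[0,0,0],0.075,1],[[0,0,0],0.074,1],[[0,0,0],0,1]]'

```text
t: 4.7
tcp_pos: [0.4266, 0.2195, 0.0829]
tool_rot: [-0.121, 0.993, 0.0, 0.001]
force: [-0.4, 1.9, 5.5]
finger_gap: 0.496
```

```bash
python3 st.py
```

```text
4.7 q6 -1.573 yaw 1.8143 T [0.452  0.225  0.0186] F [-0.3668  1.9256  5.4898] p [0.4266 0.2195 0.0829] gap 0.496
```

>>> arm_command --rows '[[[0,0,0],0.04,1],[[0,0,0],0.0,1]]'

```text
t: 4.95
tcp_pos: [0.4266, 0.2195, 0.0829]
tool_rot: [-0.14, 0.99, 0.0, 0.0]
force: [-1.1, 2.0, 5.5]
finger_gap: 0.5
```

```bash
python3 st.py
```

```text
4.95 q6 -1.612 yaw 1.8534 T [ 0.242   0.1668 -0.2519] F [-1.1437  2.04    5.5031] p [0.4266 0.2195 0.0829] gap 0.5
```

>>> arm_command --rows '[[[0,0,0],0.04,1],[[0,0,0],0.0,1]]'

```text
t: 5.2
tcp_pos: [0.4266, 0.2195, 0.0829]
tool_rot: [-0.16, 0.987, 0.0, 0.001]
force: [-0.9, 2.1, 6.1]
finger_gap: 0.501
```

```bash
python3 st.py
```

```text
5.2 q6 -1.652 yaw 1.8935 T [ 0.4044  0.2284 -0.1953] F [-0.9075  2.0919  6.084 ] p [0.4266 0.2195 0.0829] gap 0.501
```

The torque fell after the peak, so this is a detent and not the stop.

>>> arm_command --rows '[[[0,0,0],0.06,1],[[0,0,0],0.0,1]]'

```text
t: 5.45
tcp_pos: [0.4265, 0.2196, 0.0829]
tool_rot: [-0.19, 0.982, 0.0, 0.001]
force: [-1.0, 2.5, 5.9]
finger_gap: 0.494
```

```bash
python3 st.py
```

```text
5.45 q6 -1.713 yaw 1.9546 T [0.5275 0.2419 0.1027] F [-1.03    2.5417  5.9296] p [0.4265 0.2196 0.0829] gap 0.494
```

>>> arm_command --rows '[[[0,0,0],0.1,1],[[0,0,0],0.11,1],[[0,0,0],0,1]]'

```text
t: 5.82
tcp_pos: [0.4265, 0.2197, 0.0829]
tool_rot: [-0.292, 0.956, 0.0, 0.001]
force: [-1.5, 3.5, 5.6]
finger_gap: 0.502
```

```bash
python3 st.py
```

```text
5.83 q6 -1.923 yaw 2.1648 T [0.6081 0.2603 0.0296] F [-1.5178  3.4627  5.5721] p [0.4265 0.2197 0.0829] gap 0.502
```

>>> arm_command --rows '[[[0,0,0],0.03,1],[[0,0,0],0.0,1]]'

```text
t: 6.08
tcp_pos: [0.4265, 0.2197, 0.0829]
tool_rot: [-0.306, 0.952, 0.001, 0.001]
force: [-2.0, 3.6, 6.9]
finger_gap: 0.502
```

```bash
python3 st.py
```

```text
6.08 q6 -1.952 yaw 2.1938 T [ 0.4826  0.2286 -0.0473] F [-2.0317  3.6187  6.8759] p [0.4265 0.2197 0.0829] gap 0.502
```

>>> arm_command --rows '[[[0,0,0],0.02,1],[[0,0,0],0.0,1]]'

```text
t: 6.32
tcp_pos: [0.4265, 0.2197, 0.0829]
tool_rot: [-0.315, 0.949, 0.001, 0.001]
force: [-1.4, 3.2, 5.3]
finger_gap: 0.501
```

```bash
python3 st.py
```

```text
6.33 q6 -1.972 yaw 2.2129 T [ 0.4522  0.2371 -0.2706] F [-1.3597  3.2491  5.2942] p [0.4265 0.2197 0.0829] gap 0.501
```

>>> arm_command --rows '[[[0,0,0],0.02,1],[[0,0,0],0.0,1]]'

```text
t: 6.58
tcp_pos: [0.4265, 0.2197, 0.0829]
tool_rot: [-0.324, 0.946, 0.001, 0.001]
force: [-1.1, 3.8, 3.6]
finger_gap: 0.497
```

```bash
python3 st.py
```

```text
6.58 q6 -1.992 yaw 2.233 T [ 0.6795  0.1994 -0.196 ] F [-1.13    3.8277  3.642 ] p [0.4265 0.2197 0.0829] gap 0.497
```

>>> arm_command --rows '[[[0,0,0],0,1]]'

```text
t: 6.7
tcp_pos: [0.4265, 0.2197, 0.0829]
tool_rot: [-0.324, 0.946, 0.001, 0.001]
force: [-1.9, 3.1, 5.4]
finger_gap: 0.5
```

```bash
python3 st.py
```

```text
6.7 q6 -1.991 yaw 2.2327 T [ 0.4523  0.1609 -0.3929] F [-1.8701  3.0813  5.3859] p [0.4265 0.2197 0.0829] gap 0.5
```

```bash
cat > av.py <<'E'
from station import manip
import numpy as np
v=[]
for i in range(8):
    manip.snapshot("top"); s=manip.sense(); v.append(s['ft_torque'][2])
print(round(s['t'],2),'yaw',round(s['q'][0]-s['q'][5],4),'Tz',round(np.mean(v),3),'+-',round(np.std(v)/8**.5,3),'gap',round(s['finger_gap'],3),s['force'].round(1))
E
python3 av.py
```

```text
7.1 yaw 2.2327 Tz -0.34 +- 0.008 gap 0.5 [-1.3  4.1  6.4]
```

>>> arm_command --rows '[[[0,0,0],0.015,1]]'

```text
t: 7.22
tcp_pos: [0.4265, 0.2197, 0.0829]
tool_rot: [-0.331, 0.944, 0.001, 0.001]
force: [-1.1, 2.4, 6.6]
finger_gap: 0.501
```

```bash
python3 av.py
```

```text
7.62 yaw 2.2479 Tz -0.279 +- 0.013 gap 0.504 [-1.7  3.1  5.8]
```

>>> arm_command --rows '[[[0,0,0],0.015,1]]'

```text
t: 7.75
tcp_pos: [0.4264, 0.2197, 0.0829]
tool_rot: [-0.338, 0.941, 0.001, 0.001]
force: [-1.1, 3.3, 3.1]
finger_gap: 0.498
```

```bash
python3 av.py
```

```text
8.15 yaw 2.2628 Tz -0.328 +- 0.011 gap 0.504 [-1.2  3.7  5.5]
```

>>> arm_command --rows '[[[0,0,0],0.02,1]]'

```text
t: 8.28
tcp_pos: [0.4265, 0.2197, 0.0829]
tool_rot: [-0.347, 0.938, 0.001, 0.001]
force: [-1.3, 3.6, 7.0]
finger_gap: 0.499
```

```bash
python3 av.py
```

```text
8.68 yaw 2.2824 Tz -0.432 +- 0.008 gap 0.503 [-2.   3.1  5.8]
```

The torque has grown to a steady 0.43 N m, which reads as the stop. I'll ease back, let go, and check the pointer by eye.

>>> arm_command --rows '[[[0,0,0],-0.05,1],[[0,0,0],-0.05,1],[[0,0,0],0,-1],[[0,0,0],0,-1],[[0,0,0],0,-1],[[0,0,0],0,-1],[[0,0,30],0,-1],[[0,0,35],0,-1],[[0,50,0],0,-1],[[0,50,0],0,-1],[[0,50,0],0,-1],[[0,50,0],0,-1]]'

```text
t: 10.18
tcp_pos: [0.4261, 0.4204, 0.1472]
tool_rot: [-0.302, 0.953, -0.0, -0.0]
force: [1.3, -0.1, -0.1]
finger_gap: 1.0
```

```bash
cat > dz.py <<'E'
import sys
from h import *
a=np.mean([manip.snapshot("top")[214:252,284:326].astype(float) for _ in range(3)],0).astype(np.uint8)
a=cv2.resize(a,None,fx=14,fy=14,interpolation=cv2.INTER_LANCZOS4); a=cv2.convertScaleAbs(a,alpha=1.7,beta=-60)
cv2.imwrite(f"pics/{sys.argv[1]}.png",a)
E
python3 dz.py d1; python3 st.py
```

```text
10.32 q6 -1.594 yaw 2.1876 T [-0.009  -0.0096  0.0008] F [-0.6385 -0.6433 -0.3006] p [0.426 0.421 0.147] gap 1.0
```

View pics/d1.png

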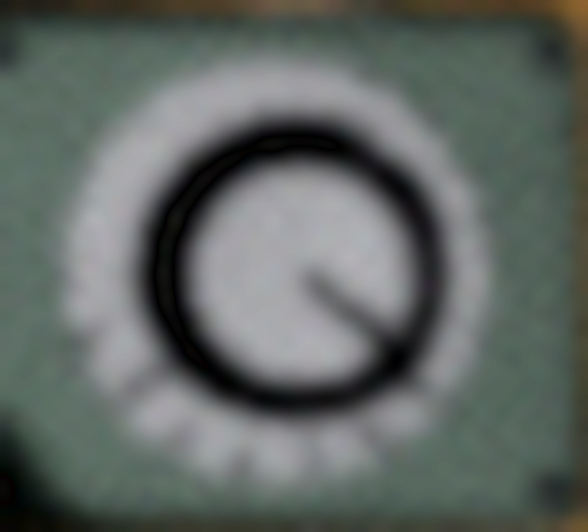

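The pointer runs from (305,272) to (405,360) and sits on the long tick at (420,385), so the dial is at zero. The other long tick, five, is at (125,390). I'll regrip and turn clockwise.

>>> arm_command --rows '[[[0,-50,0],0,-1],[[0,-50,0],0,-1],[[0,-50,0],0,-1],[[0,-50,0],0,-1],[[0,0,-30],0,-1],[[0,0,-35],0,-1],[[0,0,0],0,1],[[0,0,0],0,1],[[0,0,0],0,1],[[0,0,0],0,1],[[0,0,0],0,1],[[0,0,0],0,1]]' --squeeze 75

```text
t: 11.82
tcp_pos: [0.4262, 0.2195, 0.0839]
tool_rot: [-0.302, 0.953, 0.0, 0.001]
force: [-1.8, 1.6, 7.0]
finger_gap: 0.494
```

```bash
python3 st.py
```

```text
11.82 q6 -1.943 yaw 2.1848 T [0.2184 0.3234 0.0122] F [-1.8478  1.6489  7.0237] p [0.4262 0.2195 0.0839] gap 0.494
```

Next, four clicks (1.396 rad), with a pause to check.

>>> arm_command --rows '[[[0,0,0],-0.07,1],[[0,0,0],-0.07,1],[[0,0,0],-0.07,1],[[0,0,0],-0.07,1],[[0,0,0],-0.07,1],[[0,0,0],-0.07,1],[[0,0,0],-0.07,1],[[0,0,0],-0.07,1],[[0,0,0],-0.07,1],[[0,0,0],-0.07,1],[[0,0,0],0,1]]'

```text
t: 13.2
tcp_pos: [0.4263, 0.2193, 0.0838]
tool_rot: [0.043, 0.999, 0.0, 0.001]
force: [-1.9, 1.0, 7.1]
finger_gap: 0.496
```

```bash
python3 av.py
```

```text
13.6 yaw 1.4846 Tz -0.049 +- 0.01 gap 0.493 [-2.6  0.3  6.7]
```

>>> arm_command --rows '[[[0,0,0],-0.07,1],[[0,0,0],-0.07,1],[[0,0,0],-0.07,1],[[0,0,0],-0.07,1],[[0,0,0],-0.07,1],[[0,0,0],-0.07,1],[[0,0,0],-0.07,1],[[0,0,0],-0.07,1],[[0,0,0],-0.07,1],[[0,0,0],-0.066,1],[[0,0,0],0,1]]'

```text
t: 14.98
tcp_pos: [0.4261, 0.2191, 0.0838]
tool_rot: [0.381, 0.924, 0.0, 0.0]
force: [-1.7, -0.4, 7.2]
finger_gap: 0.496
```

```bash
python3 av.py; python3 st.py
```

```text
15.38 yaw 0.7884 Tz -0.067 +- 0.01 gap 0.494 [-2.5 -0.4  6.6]
15.38 q6 -0.547 yaw 0.7884 T [-0.159   0.505  -0.1275] F [-2.5306 -0.4337  6.5581] p [0.4261 0.2191 0.0838] gap 0.494
```

>>> arm_command --rows '[[[0,0,0],-0.06,1],[[0,0,0],-0.06,1],[[0,0,0],-0.06,1],[[0,0,0],-0.06,1],[[0,0,0],-0.06,1],[[0,0,0],-0.049,1],[[0,0,0],0,1],[[0,0,0],0,1]]'

```text
t: 16.38
tcp_pos: [0.426, 0.2191, 0.0838]
tool_rot: [0.536, 0.844, 0.0, 0.0]
force: [-1.3, -0.1, 7.4]
finger_gap: 0.495
```

```bash
python3 av.py
```

```text
16.77 yaw 0.4394 Tz -0.05 +- 0.004 gap 0.494 [-1.9 -0.3  7.8]
```

>>> arm_command --rows '[[[0,0,0],0,-1],[[0,0,0],0,-1],[[0,0,0],0,-1],[[0,0,0],0,-1],[[0,0,30],0,-1],[[0,0,35],0,-1],[[0,50,0],0.1,-1],[[0,50,0],0.1,-1],[[0,50,0],0.1,-1],[[0,50,0],0.1,-1],[[0,0,0],0.1,-1]]'

```text
t: 18.15
tcp_pos: [0.4264, 0.4226, 0.1472]
tool_rot: [0.307, 0.952, 0.001, 0.001]
force: [-0.3, -0.0, 0.3]
finger_gap: 1.003
```

```bash
python3 dz.py d5; python3 st.py
```

```text
18.3 q6 -0.348 yaw 0.9381 T [ 0.022  -0.0315  0.0128] F [ 0.4668 -0.3409 -0.3456] p [0.4258 0.419  0.1468] gap 0.999
```

View pics/d5.png

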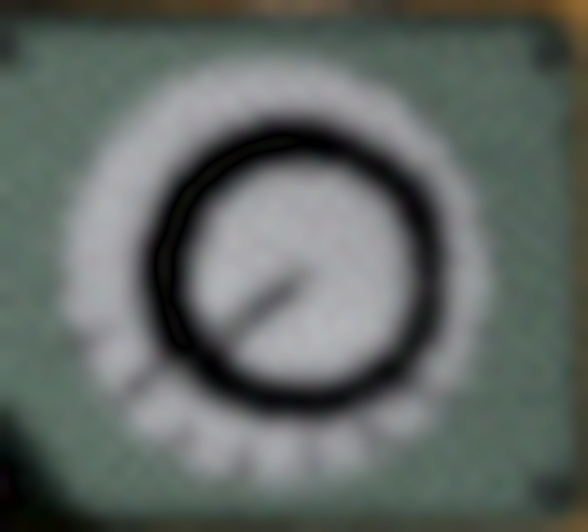

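The pointer's tip at (215,345) lines up with the long tick at (130,390), so the dial is at five. I'll shut the fingers, turn the jaws across the channel and go down behind the block.

>>> arm_command --rows '[[[4,1,0],-0.12,1],[[0,0,0],-0.12,1],[[0,0,0],-0.12,1],[[0,0,0],-0.12,1],[[0,0,0],-0.12,1],[[0,0,0],-0.12,1],[[0,0,0],-0.12,1],[[0,0,-20],-0.12,1],[[0,0,-25],0,1],[[0,0,-25],0,1],[[0,0,-15],0,1],[[0,0,0],0,1]]'

```text
t: 19.8
tcp_pos: [0.4298, 0.419, 0.0613]
tool_rot: [0.715, 0.699, -0.001, -0.0]
force: [-0.8, -0.5, 0.2]
finger_gap: 0.004
```

```bash
cat > lk.py <<'E'
import sys
from h import *
a=manip.snapshot("side")[175:275,260:370]; b=manip.snapshot("top")[195:270,220:340]
cv2.imwrite(f"pics/{sys.argv[1]}.png",np.hstack([cv2.resize(a,(396,360),interpolation=cv2.INTER_CUBIC),cv2.copyMakeBorder(cv2.resize(b,(396,248),interpolation=cv2.INTER_CUBIC),0,112,0,0,cv2.BORDER_CONSTANT)]))
E
python3 lk.py b1; python3 st.py
```

```text
19.9 q6 0.609 yaw -0.0218 T [-0.031  -0.0099  0.04  ] F [0.6199 0.1745 1.048 ] p [0.4308 0.42   0.0628] gap -0.001
```

View pics/b1.png

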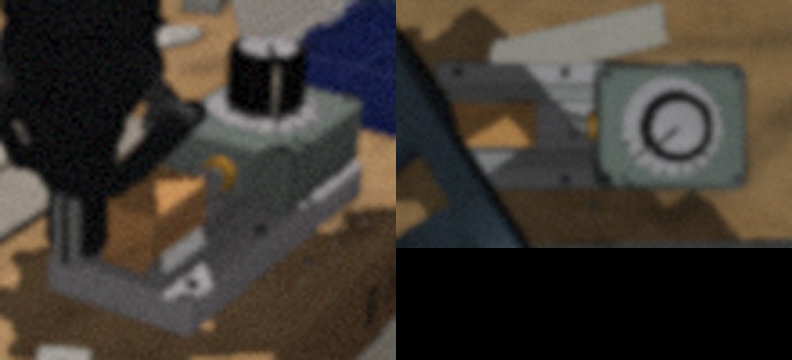

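>>> arm_command --rows '[[[0,0,-12.5],0,1],[[0,-15,0],0,1],[[0,-15,0],0,1],[[0,-4,0],0,1],[[0,-4,0],0,1],[[0,-4,0],0,1],[[0,-3,0],0,1],[[0,-3,0],0,1],[[0,-3,0],0,1],[[0,0,0],0,1]]'

```text
t: 21.15
tcp_pos: [0.4302, 0.3686, 0.0497]
tool_rot: [0.715, 0.7, -0.0, 0.0]
force: [0.3, -0.2, 0.4]
finger_gap: 0.002
```

```bash
python3 lk.py b2; python3 st.py
```

```text
21.25 q6 0.533 yaw -0.0211 T [0.0205 0.0125 0.0149] F [-1.2413 -0.6653 -0.3132] p [0.4301 0.3688 0.0497] gap -0.001
```

View pics/b2.png

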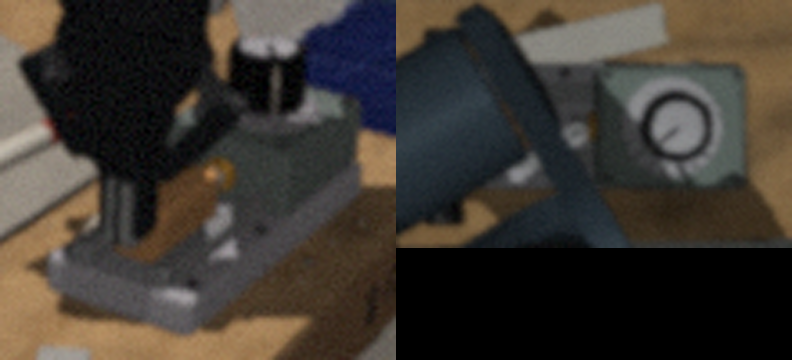

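The fingers are against the block's rear and it is sliding. I'll go on in small steps.

>>> arm_command --rows '[[[0,-1.2,0],0,1],[[0,-1.2,0],0,1],[[0,-1.2,0],0,1],[[0,-1.2,0],0,1],[[0,-1.2,0],0,1],[[0,-1.0,0],0,1],[[0,0,0],0,1]]'

```text
t: 22.12
tcp_pos: [0.4304, 0.3618, 0.0499]
tool_rot: [0.715, 0.7, -0.0, 0.0]
force: [0.4, 0.4, -0.3]
finger_gap: 0.0
```

```bash
cat > fa.py <<'E'
from station import manip
import numpy as np
v=[]
for i in range(6):
    manip.snapshot("top"); s=manip.sense(); v.append(np.r_[s['force'],s['tcp_pos'][1]*1000])
print(round(s['t'],2),np.mean(v,0).round(2))
E
python3 fa.py
```

```text
22.43 [-1.1000e-01  1.6000e-01 -2.0000e-02  3.6192e+02]
```

>>> arm_command --rows '[[[0,-0.7,0],0,1],[[0,-0.7,0],0,1],[[0,0,0],0,1]]'

```text
t: 22.8
tcp_pos: [0.4304, 0.3606, 0.0498]
tool_rot: [0.715, 0.7, 0.0, 0.0]
force: [-0.1, -0.2, -0.5]
finger_gap: 0.002
```

```bash
python3 fa.py
```

```text
23.1 [ 7.0000e-02  2.9000e-01 -3.0000e-02  3.6058e+02]
```

>>> arm_command --rows '[[[0,-0.7,0],0,1],[[0,0,0],0,1]]'

```text
t: 23.35
tcp_pos: [0.4304, 0.3599, 0.0498]
tool_rot: [0.715, 0.7, 0.0, -0.0]
force: [0.4, 0.9, -1.0]
finger_gap: -0.002
```

```bash
python3 fa.py
```

```text
23.65 [ 4.0000e-02  2.0000e-01 -0.0000e+00  3.5987e+02]
```

>>> arm_command --rows '[[[0,-0.6,0],0,1],[[0,0,0],0,1]]'

```text
t: 23.9
tcp_pos: [0.4304, 0.3593, 0.0498]
tool_rot: [0.715, 0.7, 0.0, -0.0]
force: [0.8, 0.2, 0.4]
finger_gap: 0.005
```

```bash
python3 fa.py
```

```text
24.2 [1.9000e-01 7.2000e-01 1.4000e-01 3.5929e+02]
```

>>> arm_command --rows '[[[0,-0.6,0],0,1],[[0,0,0],0,1]]'

```text
t: 24.45
tcp_pos: [0.4304, 0.3587, 0.0498]
tool_rot: [0.714, 0.7, 0.0, 0.0]
force: [0.2, 1.4, -0.2]
finger_gap: 0.001
```

```bash
python3 fa.py
```

```text
24.75 [3.0000e-02 2.3000e-01 6.6000e-01 3.5867e+02]
```

>>> arm_command --rows '[[[0,-0.6,0],0,1],[[0,0,0],0,1]]'

```text
t: 25.0
tcp_pos: [0.4303, 0.3581, 0.0498]
tool_rot: [0.715, 0.7, -0.0, -0.0]
force: [0.3, -0.2, 0.5]
finger_gap: -0.001
```

```bash
python3 fa.py
```

```text
25.3 [ 8.0000e-02  4.0000e-01 -9.0000e-02  3.5806e+02]
```

>>> arm_command --rows '[[[0,-0.6,0],0,1],[[0,0,0],0,1]]'

```text
t: 25.55
tcp_pos: [0.4306, 0.3578, 0.0498]
tool_rot: [0.715, 0.7, 0.0, -0.0]
force: [-0.6, 2.1, -1.1]
finger_gap: -0.002
```

```bash
python3 fa.py
```

```text
25.85 [ 8.0000e-02  2.1700e+00 -1.7000e-01  3.5774e+02]
```

>>> arm_command --rows '[[[0,-0.6,0],0,1],[[0,0,0],0,1]]'

```text
t: 26.1
tcp_pos: [0.4308, 0.3577, 0.05]
tool_rot: [0.715, 0.699, 0.001, -0.0]
force: [0.3, 5.9, 0.3]
finger_gap: -0.0
```

```bash
python3 fa.py; python3 lk.py b3
```

```text
26.4 [ 5.0000e-02  5.1500e+00 -1.7000e-01  3.5764e+02]
```

View pics/b3.png

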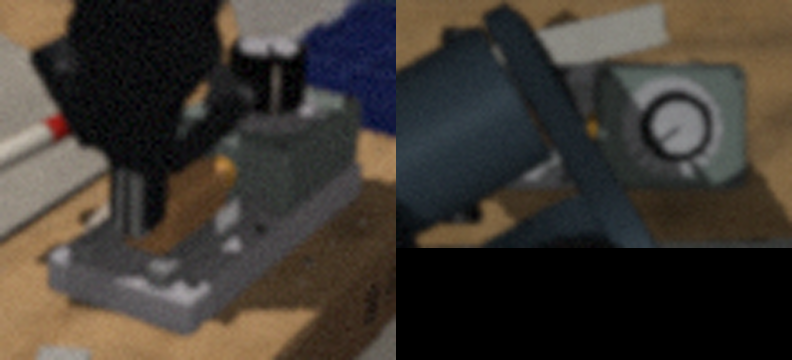

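The force stepped up to 5 N while the tool stayed at y = 0.3577, where I expected the block to meet the rod (0.357). Contact is made, so I'll back off gently and rise.

>>> arm_command --rows '[[[0,0,0],0,1],[[0,1,0],0,1],[[0,3,0],0,1],[[0,15,0],0,1],[[0,25,0],0,1],[[0,25,20],0,1],[[0,25,40],0,1],[[0,40,40],0,1],[[0,40,20],0,1],[[0,0,0],0,1],[[0,0,0],0,1]]'

```text
t: 27.88
tcp_pos: [0.4293, 0.5303, 0.1689]
tool_rot: [0.714, 0.7, -0.001, 0.0]
force: [0.4, -1.3, -0.4]
finger_gap: 0.005
```

```bash
python3 - <<'E'
from h import *
a=manip.snapshot("top")[200:265,220:340]; cv2.imwrite("pics/f1.png",cv2.resize(a,None,fx=6.5,fy=6.5,interpolation=cv2.INTER_CUBIC))
a=manip.snapshot("side"); cv2.imwrite("pics/f2.png",cv2.resize(a[130:290,140:380],None,fx=3.2,fy=3.2,interpolation=cv2.INTER_CUBIC))
E
python3 st.py
```

```text
27.98 q6 0.747 yaw -0.0218 T [-0.0061  0.0905  0.    ] F [-0.3117  0.1776  0.4122] p [0.4295 0.5293 0.1683] gap 0.0
```

View pics/f1.png

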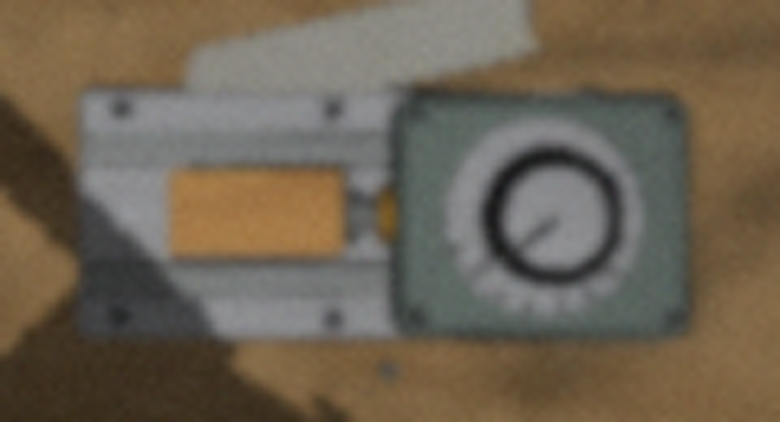

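View pics/f2.png

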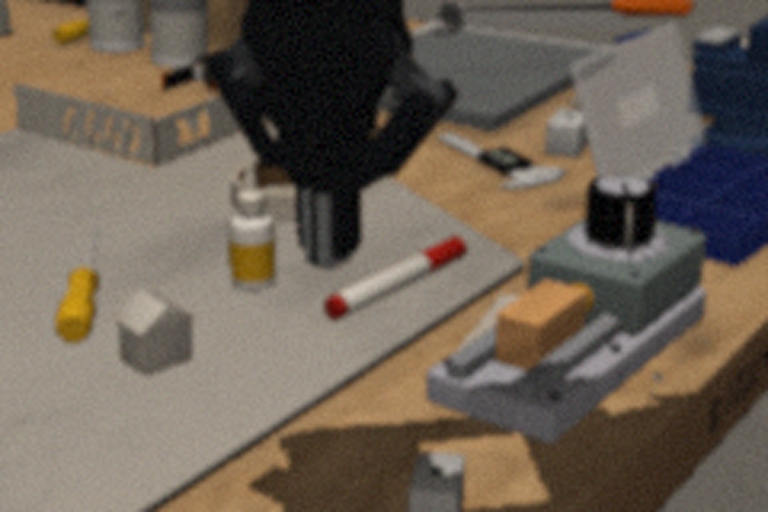

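The block's front edge, at zoom x ≈ 345, meets the rod's button at 347. The pointer is still on the five tick, and the bystanders haven't moved. The arm is clear, so I'm handing in.

```bash
python3 -c "
from station import manip
print(manip.sign_off())"
```

```text
the job is handed in; nothing more can be done
None
```

The dial was zeroed and set to the fifth click, the block rests against the stop rod, and the job was handed in at about 28 s. `sign_off` gives no verdict.

- **Zeroing:** I turned the dial counter-clockwise three clicks until the torque grew to about 0.43 N m, against the 0.75 N m limit. I then let go, and the top camera showed the pointer on the long zero tick.
- **Five clicks:** I regripped and turned it clockwise 1.745 rad. After release the pointer was on the long five tick, and it was still there in the last picture.
- **Block:** I pushed it with shut fingers in 0.6 mm steps. The force on the tool rose to about 5 N at y = 0.3577, within 1 mm of where I expected contact, and I backed off.
- **Last checks:** The block lies flat with no visible gap to the button, and the arm is clear of everything. The bystanders look unmoved by eye; I did not measure their positions.

One thing was unclear: near the end stop the torque wavered between 0.28 and 0.34 N m before it grew, from sensor noise or a slight slip in the grip. I checked zero with the camera for that reason.

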